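# Right the catch bin and tip the wheels into it

## Robot

A 6-joint arm with a two-finger parallel gripper is mounted at the origin on the work surface. World frame = base frame: x ahead of the robot, y to its left, z up, the work surface at z = 0. Lengths are in m, angles in degrees, forces in N, time in s.
With the tool pointing down it reaches from about 0.35 to 0.925 m from the base axis. Payload 6.4 kg.
Tool frame: the origin (TCP) lies at the very end of the fingers, on their centre line; the grasp point (between the pads) lies tcp_to_grasp behind it (tcp_to_grasp is the distance from the TCP to the grasp point, in m); z points along the fingers, y is the line along which they close (so a half turn about z gives the same grasp; the last joint's range is limited). The gripper opens to 85 mm and grips with 20 to 120 N. Pads are 22 mm wide; open, the fingers measure 114 mm over their backs; the gripper's body (76 mm by 85 mm) begins 54 mm behind the grasp point. The pads swing forward as they close: fully open they stand 13 mm farther back than shut.
Start: joints at [57.004, 14.043, 89.255, -0, 76.702, -9.975], TCP at [0.254, 0.598, 0.231] pointing down, gripper open.
Joint ranges: [-179.41, 179.41], [-58.25, 129.5], [7.25, 145.43], [-54.29, 234.29], [11.92, 165.04], [-157.13, 157.13]. Speed limits (degrees/s): [147.25, 147.25, 180, 180, 180, 180].

## Interface

Orientations are given as [roll, pitch, yaw] about the fixed x, y, z axes, in that order (R = Rz(yaw) Ry(pitch) Rx(roll)).
In Python, from rig import move_ptp, move_l, move_j, command_gripper, sleep, inverse_kinematics, sense, get_image, get_calibration, IKError, job_done, outline_of, tcp_to_grasp gives the robot as it stands. Calls block until the motion is done:
- move_ptp(position, orientation): joint-space move of the TCP to a pose.
- move_l(position, orientation=None, v=0.15, force_limit=None): straight line of the TCP; orientation=None keeps the orientation; v is the mean speed in m/s. With force_limit (N) it stops when the force on the tool has changed by that much, and returns True; else False.
- move_j(angles): joint-space move.
- command_gripper(opening): opening from 0.0 (shut) to 1.0 (fully open); the grip force is fixed at half the most; returns when the fingers have stopped.
- sleep(seconds).
- inverse_kinematics(position, orientation): joint angles nearest the present ones, or None.
- sense(): the state.
- get_image(name): name is "side" or "top" or "wrist"; returns the picture (384x512x3 uint8, red, green, blue); there is no depth.
- get_calibration(name): a dict with "camera_matrix" (3x3 intrinsics, pixels), "rvec" (rotation vector, rad) and "tvec" (3), from world to camera coordinates, as OpenCV has them; the wrist camera has in their place "tool_from_camera" (4x4, takes a point from camera to tool coordinates, whose origin is the TCP and whose axes are the flange's). Camera axes: x right, y down, z forward; pixel columns grow to the right and rows downward; lengths in m; the calibration is good to about 2 mm. A picture is of the moment at which its call begins: read the wrist's pose just before it. get_calibration takes no time and is no camera call.
A pose or a line that the arm cannot do raises IKError and nothing moves.
- job_done(): hands the job in; it is judged then, once.
Trained networks look in the newest picture that a camera, given by its name, has taken for a name from the list of things; names that differ only in an ending like _2 or _b are one class to them, and where a whole thing is asked for, a point or a joint stands for the part that bears it (a point fixed in the world has none). Each returns a list of dicts, best first, with "conf" (0 to 1); they miss things now and then, are a little off and sometimes report something else, mostly with a low value. They report only what shows in the picture. A call takes as long as a camera call.
- outline_of(target, camera): "mask" (384x512 bool, what is visible of it) and "rect" ([left, top, right, bottom] in pixels, round what is visible of it).
The state is a dict: "t": time; "joints": joint angles; "joint_velocities": joint speeds; "tau": joint torques, N m; "tcp_pos": TCP position; "tcp_rot": TCP orientation; "ft_force": force on the tool from outside, world axes, zero at the start; "torque": the same for the moment, N m; "gripper_width": opening from 0.0 (shut) to 1.0 (fully open); "finger_force": force on a finger pad.
Only numpy, scipy, OpenCV 4.12 (cv2) and the standard library are available. Lean on these libraries where they do the work, as an engineer would, in place of code of your own. Each camera call takes 0.05 s, during which the arm holds its last target. There are 200 camera calls.

## Task

The blue catch bin of the wheel feeder has been knocked over. Stand it upright in the middle of the yellow pad under the red tip tray, setting it down rather than dropping it, and let go; then tip up the tray, which has a black handle, so that all five wheels slide into the bin, and lower the tray back level. Leave the two toy cars on the bench where they are.

Things in the scene. Friction and masses are not known exactly. Their poses are not given: they have to be found in the camera images.
- bin: Blue plastic catch bin, open-topped square box 106 x 106 mm and 110 mm tall, walls and floor 4 mm, 0.18-0.29 kg, with a strap handle on one side. Origin: centre of its underside. Its z axis points out of its mouth, its -x axis towards the handle. Starts toppled: it lies on its +x wall with the handle on top and the mouth facing sideways, to the robot's left or ahead and to the left.
- bin_grip (a point): Middle of the bin's handle bar, 95 mm from the bin's axis to -x and 60 mm above its underside. The bar runs along the bin's z (86 mm long), is 16 mm wide along the bin's y and 14 mm thick along x, with a 35 mm gap to the bin's wall; two 14 mm thick arms join it to the wall 36 mm above and below this point. Axes as the bin's.
- feeder: Fixed grey feeder: a 96 x 85 x 138 mm housing with a red tip tray on top and a yellow pad at its foot. Origin: on the bench at the pad's centre; z up, +y from the pad towards the housing, whose near face lies at y = 80 mm. Two steel cheeks beside the tray (x = +-42 to 48 mm) overhang the pad from 20 mm y onwards, 130 to 164 mm above the bench, so the bin must come in under them, from the side.
- pad (a point): Centre of the top of the yellow square pad (124 x 124 mm, 3 mm thick) on the bench, under the tray's lip; it is where the bin stands. Axes as the feeder's.
- tray (a joint): Angle of the tip tray about its hinge: 0 level (resting on the housing), growing as the handle end is lifted, up to 1.25 rad. It swings freely and falls back level when let go. The wheels slide out of the open lip at about 0.4 to 0.8 rad.
- tray_hinge (a point): Middle of the tray's hinge axis, at the open lip of the tray floor: 28 mm from the pad centre along the feeder's y, 144 mm above the bench. The axis is the feeder's x. The red tray is 78 mm wide (70 inside), 137 mm long from here along +y, with 30 mm walls at both sides and the far end.
- tray_handle (a point): Middle of the tray's handle: a black round bar, 12 mm diameter, 78 mm long along the feeder's x, 36 mm clear of the tray's end wall, joined to it by an arm at each end (58 mm clear between the arms). With the tray level it is 179 mm from the hinge along y and 160 mm above the bench.
- wheel0: Black toy wheel with an orange hub, 32 mm diameter, 16 mm thick, 20 g, one of five alike, lying loose and flat in the tip tray. Origin: centre of one flat face.
- wheel1: Black toy wheel with an orange hub, 32 mm diameter, 16 mm thick, 20 g, one of five alike, lying loose and flat in the tip tray. Origin: centre of one flat face.
- wheel2: Black toy wheel with an orange hub, 32 mm diameter, 16 mm thick, 20 g, one of five alike, lying loose and flat in the tip tray. Origin: centre of one flat face.
- wheel3: Black toy wheel with an orange hub, 32 mm diameter, 16 mm thick, 20 g, one of five alike, lying loose and flat in the tip tray. Origin: centre of one flat face.
- wheel4: Black toy wheel with an orange hub, 32 mm diameter, 16 mm thick, 20 g, one of five alike, lying loose and flat in the tip tray. Origin: centre of one flat face.
- car_a: Red toy car, 100 x 60 x 52 mm, standing on its wheels on the bench. Origin under its centre; a bystander.
- car_b: Orange toy car of the same size; a bystander.

How it is judged:
By the outcome, as a careful person would: the job done as asked, in the order asked, and still so for the second after the job is handed in, with the robot touching nothing.
It also fails if it takes over 72 s, if anything falls off the work surface, if the arm or the gripper's body presses on something with over 40 N, if the wrist force passes 120 N, or if a joint passes its speed limit or range.

## Working session

There is one attempt and no reset: what is moved stays moved. The work goes in short steps, each a Python script; the robot and the scene stay as the last script left them, time stands still between calls to the robot, and variables do not carry over. Pictures are saved under pics/ and viewed, at most 10 in all, crops included, and the job is handed in when it is done.

```bash
ls; mkdir -p pics; python3 - <<'E'
from rig import *
import cv2,numpy as np
print(sense()['t'],tcp_to_grasp)
for c in ['side','top']:
    im=get_image(c); cv2.imwrite(f'pics/{c}0.png',cv2.resize(im[:,:,::-1],(800,600)))
    k=get_calibration(c); print(c,k)
    for n in ['bin','feeder','pad','tray','tray_handle','car_a','wheel0','bin_grip']:
        try:
            o=outline_of(n,c); print(n,[(round(d['conf'],2),d['rect'],int(d['mask'].sum())) for d in o[:5]])
        except Exception as e: print(n,e)
print(get_calibration('wrist'),sense())
E
```

```text
pics
0.0 0.0187
side {'camera_matrix': array([[361.38331665,   0.        , 253.90920589],
       [  0.        , 361.38331665, 191.68939744],
       [  0.        ,   0.        ,   1.        ]]), 'rvec': array([ 0.59638413, -2.63955526,  1.22924119]), 'tvec': array([0.50442117, 0.24359278, 0.74131442])}
bin [(0.67, [263.7, 122.8, 319.5, 192.3], 2503)]
feeder []
pad [(0.83, [175.4, 191.2, 288.4, 302.1], 5964)]
tray [(0.74, [174.3, 189.0, 266.8, 266.0], 1855)]
tray_handle [(0.79, [174.2, 186.6, 264.5, 266.8], 1850)]
car_a [(0.82, [241.4, 301.0, 294.1, 353.6], 1588), (0.61, [175.1, 204.4, 205.3, 232.2], 524)]
wheel0 [(0.75, [227.1, 200.4, 245.1, 215.8], 204), (0.61, [208.7, 223.8, 224.1, 239.2], 204), (0.6, [265.1, 126.3, 319.3, 187.1], 2558), (0.56, [235.5, 207.2, 252.2, 221.8], 128), (0.47, [212.0, 211.3, 229.8, 225.7], 194)]
bin_grip [(0.83, [263.3, 125.8, 318.3, 188.8], 2476)]
top {'camera_matrix': array([[389.11678227,   0.        , 255.531223  ],
       [  0.        , 389.11678227, 192.46710021],
       [  0.        ,   0.        ,   1.        ]]), 'rvec': array([ 2.1928567 , -2.137
[... 1170 characters left out ...]
    1.00000000e+00]])} {'t': 0.9, 'joints': array([ 5.70047355e+01,  1.40408349e+01,  8.92540266e+01,  1.30576225e-03,
        7.67022713e+01, -9.97498103e+00]), 'joint_velocities': array([-0.02368899,  0.02023763,  0.00030966,  0.04150604, -0.08336743,
       -0.06459373]), 'tau': array([-1.37123003e-03, -4.29505563e+01, -3.26429164e+01, -2.98031910e-04,
        5.11301387e-04,  7.71277058e-06]), 'tcp_pos': array([0.25418626, 0.59826245, 0.23132921]), 'tcp_rot': array([ 1.79996956e+02, -7.54893740e-04,  1.56979416e+02]), 'ft_force': array([0.07782219, 0.05537113, 0.22901487]), 'torque': array([ 0.02288438, -0.01138877, -0.00064255]), 'finger_force': 0.0, 'gripper_width': 1.0006302338503739}
```

View pics/side0.png

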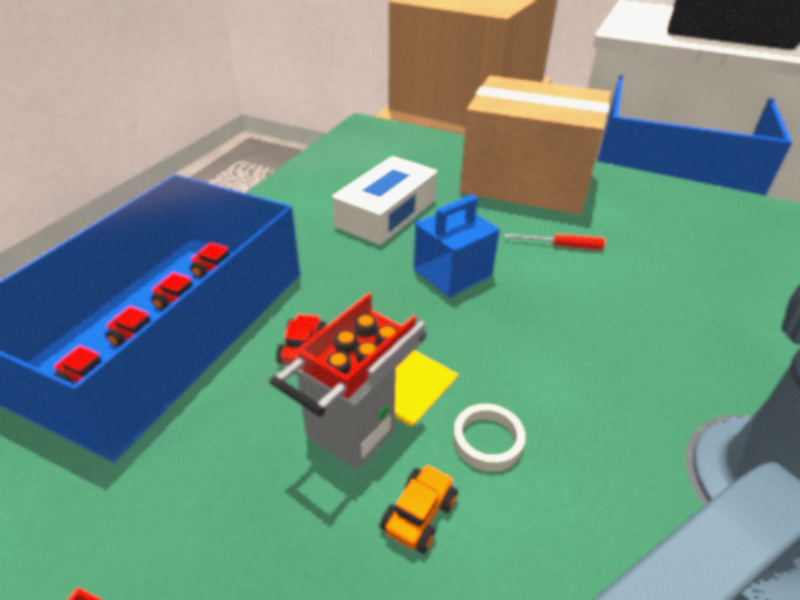

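View pics/top0.png

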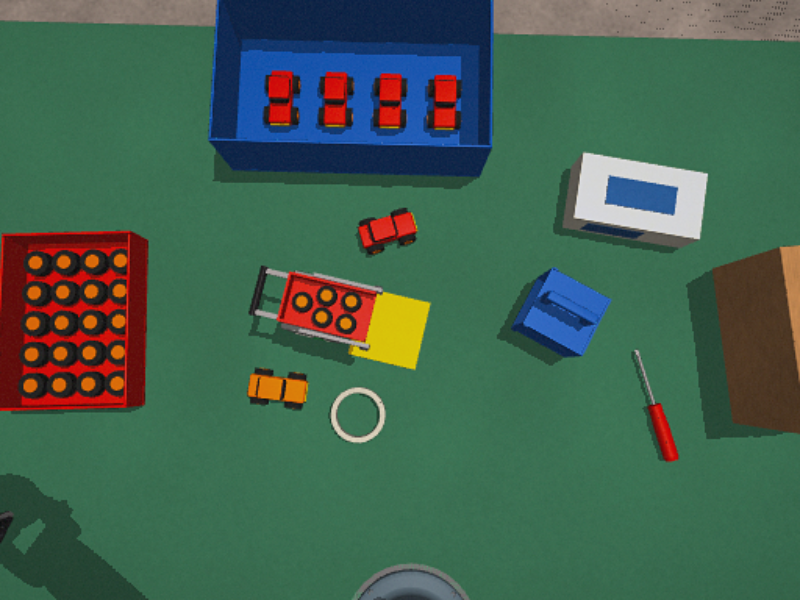

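Side view: the toppled bin is at (455,250) with its handle on top. The feeder is at (350,375), with the pad beside it at (425,385). The orange car is at (420,505), the red one at (300,335), and a tape ring at (490,435).
Top view: the bin is at (560,310), its mouth facing left and up. The pad is at (395,330), and the tray's handle bar runs from (262,268) to (255,315).

I'll fit models to both views.

```bash
cat > geo.py <<'E'
import numpy as np,cv2
from scipy.spatial.transform import Rotation as R
from scipy.optimize import minimize
def cam(c):
    from rig import get_calibration
    return get_calibration(c)
def proj(k,P): return cv2.projectPoints(np.asarray(P,float),k['rvec'],k['tvec'],k['camera_matrix'],None)[0][:,0]
def box(lo,hi):
    return np.array([[x,y,z] for x in (lo[0],hi[0]) for y in (lo[1],hi[1]) for z in (lo[2],hi[2])])
def rpy(M): return R.from_matrix(M).as_euler('xyz',degrees=True)
def draw(k,parts,pos,M,S=4):
    m=np.zeros((384*S,512*S),np.uint8)
    for p in parts:
        q=proj(k,p@M.T+pos); h=cv2.convexHull(((q+.5)*S).astype(np.int32)); cv2.fillConvexPoly(m,h,1)
    return m
BIN=[box((-.053,-.053,0),(.053,.053,.11)),box((-.102,-.008,.017),(-.088,.008,.103)),
     box((-.09,-.008,.089),(-.053,.008,.103)),box((-.09,-.008,.017),(-.053,.008,.031))]
def lie(yaw): # bin lying: columns = bin axes in world; z=m, x=down
    m=np.array([np.cos(yaw),np.sin(yaw),0]);x=np.array([0,0,-1.]);return np.c_[x,np.cross(m,x),m]
E
cat > fit.py <<'E'
from rig import *; from geo import *
ims={c:get_image(c) for c in('top','side')}; K={c:cam(c) for c in ims}
S=2
def up(m): return cv2.resize(m.astype(np.float32),(512*S,384*S),interpolation=cv2.INTER_LINEAR)>.5
hsv={c:cv2.cvtColor(ims[c],cv2.COLOR_RGB2HSV) for c in ims}
blue={};win={}
for c in ims:
    h=hsv[c]; b=(h[...,0]>100)&(h[...,0]<125)&(h[...,1]>140)&(h[...,2]>50)
    o=outline_of('bin',c)[0]; l,t,r,bb=map(int,o['rect']); w=np.zeros_like(b); w[t-8:bb+9,l-8:r+9]=1
    blue[c]=up(b&w); print(c,(b&w).sum(),o['mask'].sum())
def cost(v,full=False):
    s={}
    for c in ims:
        m=draw(K[c],BIN,np.array(v[:3]),lie(v[3]),S)>0
        s[c]=(m&blue[c]).sum()/(m|blue[c]).sum()
    return s if full else -sum(s.values())
# bin origin (underside centre): coarse start from top view
best=None
for yaw in np.radians([40,60,80]):
    r=minimize(cost,[.45,-.30,.053,yaw],method='Nelder-Mead',options=dict(initial_simplex=[[.45,-.30,.053,yaw],[.52,-.3,.053,yaw],[.45,-.22,.053,yaw],[.45,-.3,.065,yaw],[.47,-.28,.053,yaw+.3]],maxiter=400))
    if best is None or r.fun<best.fun: best=r
print('bin',best.x,np.degrees(best.x[3]),cost(best.x,True))
# feeder: yellow pad + red tray corners via point fit
Y={}
for c in ims:
    h=hsv[c]; y=((h[...,0]>24)&(h[...,0]<34)&(h[...,1]>150)&(h[...,2]>120)).astype(np.uint8)
    n,lab,st,ce=cv2.connectedComponentsWithStats(y); i=1+st[1:,4].argmax(); Y[c]=up(lab==i); print(c,'yellow',st[i],ce[i])
FE=[box((-.062,-.062,0),(.062,.062,.003))]
OCC=[box((-.048,.08,0),(.048,.165,.138)),box((-.039,.028,.140),(.039,.165,.174)),box((-.048,.02,.13),(-.042,.165,.164)),box((.042,.02,.13),(.048,.165,.164))]
def fc(v,full=False):
    s={}; M=R.from_euler('z',v[3]).as_matrix()
    for c in ims:
        m=(draw(K[c],FE,np.array(v[:3]),M,S)>0)&~(draw(K[c],OCC,np.array(v[:3]),M,S)>0)
        s[c]=(m&Y[c]).sum()/(m|Y[c]).sum()
    return s if full else -sum(s.values())
a0=np.radians(-14);x0=[.47,.03,0,a0]
r=minimize(fc,x0,method='Nelder-Mead',options=dict(initial_simplex=[x0,[.53,.03,0,a0],[.47,.0,0,a0],[.47,.03,.01,a0],[.48,.04,0,a0+.15]],maxiter=400))
print('feeder',r.x,np.degrees(r.x[3]),fc(r.x,True))
np.savez('fit.npz',bin=best.x,feeder=r.x)
M=R.from_euler('z',r.x[3]).as_matrix()
for c in ims:
    v=cv2.resize(ims[c][:,:,::-1],None,fx=S,fy=S).copy()
    for P in BIN:
        q=proj(K[c],P@lie(best.x[3]).T+best.x[:3]);cv2.polylines(v,[cv2.convexHull(((q+.5)*S).astype(np.int32))],1,(255,255,255),1)
    for P in FE+OCC+[box((-.039,.201,.154),(.039,.213,.166))]:
        q=proj(K[c],P@M.T+r.x[:3]);cv2.polylines(v,[cv2.convexHull(((q+.5)*S).astype(np.int32))],1,(255,0,255),1)
    cv2.imwrite(f'pics/{c}_fit.png',v[220:520,280:820] if c=='top' else v[200:620,280:700])
a=cv2.imread('pics/top_fit.png');b=cv2.imread('pics/side_fit.png')
W=np.zeros((600,800,3),np.uint8);a=a[:,:, :];a=cv2.resize(a,(400,222));W[:222,:400]=a;b=b[:420,:400];W[:b.shape[0],400:400+b.shape[1]]=b
W[230:530,:400]=cv2.imread('pics/top_fit.png')[:300,:400]
cv2.imwrite('pics/fit.png',W)
E
python3 fit.py
```

```text
top 0 1509
side 2523 2553
bin [ 0.53339614 -0.3038517   0.04238406  1.11621376] 63.95433767918312 {'top': np.float64(0.0), 'side': np.float64(0.9477669902912621)}
top yellow [ 225  187   51   50 1544] [252.83549223 211.23834197]
side yellow [ 253  225   40   46 1120] [268.27410714 246.22946429]
feeder [ 5.24305469e-01  5.29733538e-02  1.96819552e-04 -1.97106551e-01] -11.293373508222494 {'top': np.float64(0.924888410035401), 'side': np.float64(0.9018731375053214)}
```

```bash
sed -i "s/l,t,r,bb=map(int,o\['rect'\])/l,t,r,bb=(325,165,395,232) if c=='top' else (263,122,320,192)/" fit.py; python3 fit.py
```

```text
top 2210 2183
side 2535 2563
bin [ 0.52481682 -0.28862793  0.05453245  1.11087261] 63.64831204194259 {'top': np.float64(0.9699447513812155), 'side': np.float64(0.9110469448584203)}
top yellow [ 225  187   51   50 1544] [252.85686528 211.26295337]
side yellow [ 253  225   40   46 1119] [268.25022341 246.21537087]
feeder [ 5.24410775e-01  5.18872286e-02  3.94151002e-04 -1.95449707e-01] -11.198443296522901 {'top': np.float64(0.9160048869883934), 'side': np.float64(0.9153846153846154)}
```

View pics/fit.png

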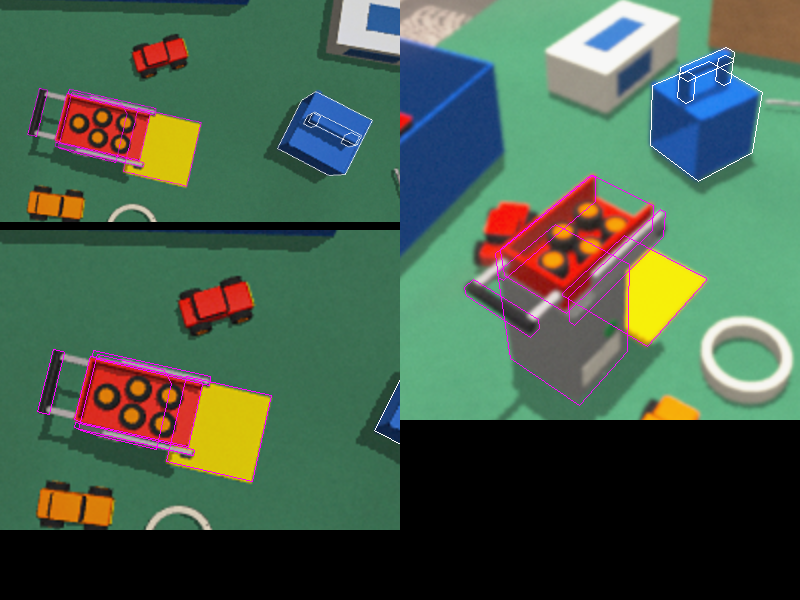

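```bash
cat > plan.py <<'E'
from rig import *; from geo import *
f=np.load('fit.npz'); bx=f['bin']; fe=f['feeder']
Mf=R.from_euler('z',fe[3]).as_matrix(); F0=np.array([fe[0],fe[1],0])
B0=np.array([bx[0],bx[1],.053]); MB0=lie(bx[3])
def feeder(p): return F0+Mf@np.array(p,float)
MBF=np.c_[Mf[:,1],-Mf[:,0],Mf[:,2]]     # bin upright, x along feeder +y (handle to -y)
def tool(Mb,a,s):                        # tool rotation when bin rotation is Mb
    z=np.cos(a)*Mb[:,0]-np.sin(a)*Mb[:,2]; y=s*Mb[:,1]; return np.c_[np.cross(y,z),y,z]
def tcp(P,Mb,a,s,back=0):                # TCP for bin origin P
    T=tool(Mb,a,s); return P+Mb@np.array([-.095,0,.06])+T[:,2]*(tcp_to_grasp-back), rpy(T)
def htool(th,tilt,s):                    # tray handle tool, tray angle th; tilt of tool at level
    u=th+tilt; z=Mf@np.array([0,np.sin(u),-np.cos(u)]); y=s*(Mf@np.array([0,np.cos(u),np.sin(u)]))
    return np.c_[np.cross(y,z),y,z]
def hpos(th):
    c,s_=np.cos(th),np.sin(th); return feeder([0,.028+.179*c-.016*s_,.144+.179*s_+.016*c])
def htcp(th,tilt,s,back=0):
    T=htool(th,tilt,s); return hpos(th)+T[:,2]*(tcp_to_grasp-back), rpy(T)
E
python3 - <<'E'
from plan import *
print('grip',B0+MB0@[-.095,0,.06],'handle',hpos(0),'pad',F0)
rd=lambda q:None if q is None else np.round(q).astype(int).tolist()
for a in (20,30,45,60):
  for s in (1,-1):
    A=np.radians(a)
    L=[tcp(B0,MB0,A,s,.1),tcp(B0,MB0,A,s),tcp(B0+[0,0,.15],MB0,A,s)]
    L+=[tcp(feeder([0,-.2,.05]),MBF,A,s),tcp(feeder([0,0,.003]),MBF,A,s),tcp(feeder([0,0,.003]),MBF,A,s,.12)]
    print(a,s,[rd(inverse_kinematics(*l)) for l in L])
for t in (-40,-20,0):
  for s in (1,-1):
    A=np.radians(t); print('h',t,s,[rd(inverse_kinematics(*htcp(*l))) for l in [(0,A,s,.1),(0,A,s),(.4,A,s),(.8,A,s),(1,A,s)]])
E
```

```text
grip [ 0.5514496  -0.23486275  0.148     ] handle [0.56461177 0.25494604 0.16      ] pad [0.52441078 0.05188723 0.        ]
20 1 [None, None, None, [-57, 34, 98, 43, 106, 122], [-41, 31, 110, 54, 91, 122], [-51, 30, 105, 47, 100, 123]]
20 -1 [[-23, 11, 95, -21, 76, 9], [-26, 16, 100, -22, 66, 10], [-26, 7, 94, -20, 80, 4], [-57, 34, 98, 43, 106, -58], [-41, 31, 110, 54, 91, -58], [-51, 30, 105, 47, 100, -57]]
30 1 [None, None, None, [-56, 29, 100, 38, 99, 124], [-40, 26, 112, 50, 84, 126], [-49, 23, 108, 43, 95, 127]]
30 -1 [[-18, 14, 94, -30, 78, 16], [-23, 18, 99, -32, 68, 18], [-23, 9, 93, -30, 81, 9], [-56, 29, 100, 38, 99, -56], [-40, 26, 112, 50, 84, -54], [-49, 23, 108, 43, 95, -53]]
45 1 [[-12, 21, 92, -44, 84, -154], [-18, 23, 97, -47, 74, -152], None, [-54, 22, 104, 31, 89, 127], [-36, 19, 115, 42, 74, 133], [-44, 12, 111, 36, 86, 134]]
45 -1 [[-12, 21, 92, -44, 84, 26], [-18, 23, 97, -47, 74, 28], [-18, 13, 93, -45, 85, 17], [-54, 22, 104, 31, 89, -53], [-36, 19, 115, 42, 74, -47], [-44, 12, 111, 36, 86, -46]]
60 1 [None, None, None, [-50, 16, 107, 23, 78, 132], [-31, 14, 
[... 328 characters left out ...]
30, 102, 131], [25, 31, 83, -31, 92, 133], [18, 16, 91, -15, 82, 122], [6, 2, 99, 6, 77, 106], [-2, -3, 103, 17, 78, 96]]
h -20 1 [[23, 20, 83, -16, 89, -54], [20, 22, 90, -17, 79, -53], [11, 9, 98, 3, 72, -69], [-2, -1, 105, 27, 74, -88], [-10, -4, 108, 38, 78, -98]]
h -20 -1 [[23, 20, 83, -16, 89, 126], [20, 22, 90, -17, 79, 127], [11, 9, 98, 3, 72, 111], [-2, -1, 105, 27, 74, 92], [-10, -4, 108, 38, 78, 82]]
h 0 1 [[14, 10, 93, 0, 77, -65], [14, 15, 98, 0, 67, -65], [3, 5, 104, 24, 67, -84], [-10, -1, 110, 48, 76, -103], [-17, -2, 112, 58, 83, -110]]
h 0 -1 [[14, 10, 93, 0, 77, 115], [14, 15, 98, 0, 67, 115], [3, 5, 104, 24, 67, 96], [-10, -1, 110, 48, 76, 77], [-17, -2, 112, 58, 83, 70]]
```

```bash
cat >> plan.py <<'E'
A=np.radians(40); S=-1
def wristk():
    s=sense(); k=get_calibration('wrist'); T=np.eye(4); T[:3,:3]=R.from_euler('xyz',s['tcp_rot'],degrees=True).as_matrix(); T[:3,3]=s['tcp_pos']
    W=np.linalg.inv(T@k['tool_from_camera']); return dict(camera_matrix=k['camera_matrix'],rvec=cv2.Rodrigues(W[:3,:3])[0],tvec=W[:3,3])
def overlay(c,parts,name,M=np.eye(3),P=np.zeros(3)):
    k=wristk() if c=='wrist' else get_calibration(c); im=get_image(c); v=cv2.resize(im[:,:,::-1],(768,576)).copy()
    for p in parts:
        q=proj(k,p@M.T+P); cv2.polylines(v,[cv2.convexHull(((q+.5)*1.5).astype(np.int32))],1,(255,255,255),1)
    cv2.imwrite(name,v); return im
E
python3 - <<'E'
from plan import *
p=sense()['tcp_pos']; move_l(p+[0,0,.14],v=.3)
q=tcp(B0+[0,0,.2],MB0,A,S,.1); move_ptp(*q)
move_l(*tcp(B0,MB0,A,S,.09),v=.3)
print(sense()['t'],sense()['ft_force'])
overlay('wrist',BIN,'pics/w1.png',MB0,B0)
E
```

```text
5.7167 [ 0.22624923 -0.03597847  1.19406767]
```

View pics/w1.png

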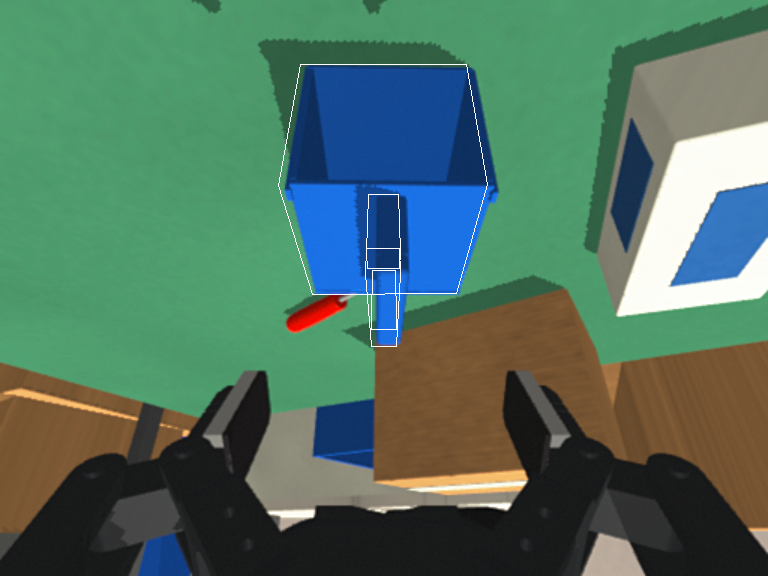

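Wrist view: the bin's real edges sit about 8 px (3–4 mm) to the right of the model at (287..495,190). I'll refine with a wrist silhouette fit, then grasp.

```bash
python3 - <<'E'
from plan import *
import plan
k=wristk(); im=get_image('wrist'); h=cv2.cvtColor(im,cv2.COLOR_RGB2HSV)
b=((h[...,0]>100)&(h[...,0]<125)&(h[...,1]>140)&(h[...,2]>50)).astype(np.uint8); b[:, :160]=0;b[:,345:]=0; b[240:]=0
n,lab,st,_=cv2.connectedComponentsWithStats(b); b=lab==1+st[1:,4].argmax()
b2=cv2.resize(b.astype(np.float32),(1024,768))>.5
def cost(v):
    m=draw(k,BIN,np.array([v[0],v[1],.053]),lie(v[2]),2)>0; return -(m&b2).sum()/(m|b2).sum()
x0=np.array([bx[0],bx[1],bx[3]]); print(cost(x0),b.sum())
r=minimize(cost,x0,method='Nelder-Mead',options=dict(initial_simplex=[x0,x0+[.01,0,0],x0+[0,.01,0],x0+[.003,.003,.08]]))
print(r.x-x0,np.degrees(r.x[2]),r.fun)
d=np.clip(r.x-x0,[-.007,-.007,-.07],[.007,.007,.07]); nb=bx.copy(); nb[[0,1,3]]+=d
np.savez('fit.npz',bin=nb,feeder=fe)
B0=np.array([nb[0],nb[1],.053]);MB0=lie(nb[3])
move_l(*tcp(B0,MB0,A,S,.07),v=.15)
hit=move_l(*tcp(B0,MB0,A,S),v=.15,force_limit=12); print('hit',hit)
command_gripper(0); s=sense(); print(s['t'],s['gripper_width']*85,s['finger_force'],s['ft_force'])
move_l(s['tcp_pos']+[0,0,.08],v=.15); s=sense(); print(s['t'],s['gripper_width']*85,s['ft_force'])
overlay('wrist',BIN,'pics/w2.png',MB0,B0+[0,0,.08])
E
```

```text
-0.9052907489534031 19094
[ 0.0020093  -0.0016072  -0.01602723] 62.73001918639836 -0.9770092685823458
hit False
7.3667 14.84354118931317 58.8252979516983 [-0.3455575   1.19160295  2.0474669 ]
8.05 14.726939548587254 [-0.09402861 -0.37570104 -2.55710504]
```

View pics/w2.png

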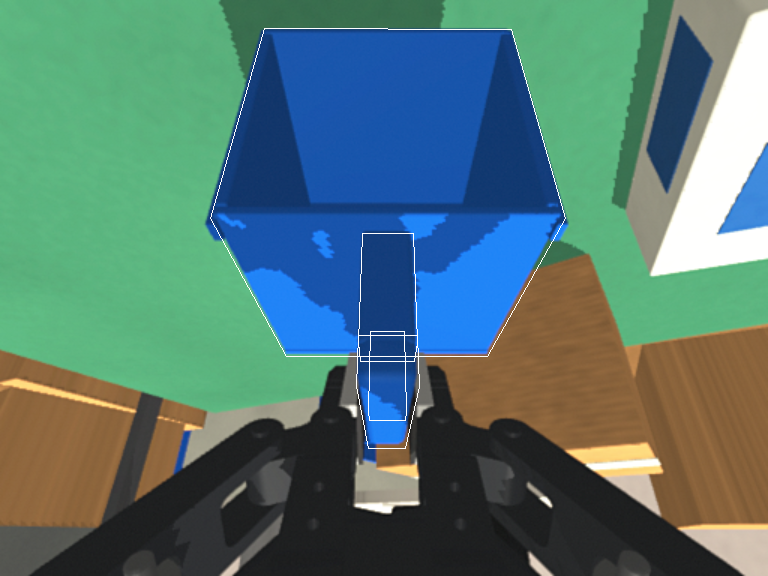

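The grasp is good: the overlay matches the bin's edges, e.g. the mouth edge at (265..512,30). Next is turning the bin upright at a staging pose beside the pad.

```bash
python3 - <<'E'
from plan import *
move_l(*tcp(B0+[0,0,.2],MB0,A,S),v=.2)
move_l(*tcp(feeder([0,-.19,.13]),MBF,A,S),v=.12)
move_l(*tcp(feeder([0,-.17,.02]),MBF,A,S),v=.12)
s=sense(); print(s['t'],s['gripper_width']*85,s['ft_force'],s['joints'])
P=feeder([0,-.17,.02])
import cv2
overlay('side',BIN+[box((-.048,.08,0),(.048,.165,.138))@Mf.T@MBF*0+1e-9],'pics/a.png',MBF,P)
overlay('wrist',BIN,'pics/b.png',MBF,P)
overlay('top',BIN,'pics/c.png',MBF,P)
a,b,c=[cv2.imread(f'pics/{x}.png') for x in 'abc']
W=np.zeros((600,800,3),np.uint8); W[:300,:400]=a[150:450,250:650]; W[:300,400:]=c[150:450,250:650]; W[300:,:400]=cv2.resize(b,(400,300)); cv2.imwrite('pics/m1.png',W)
E
```

```text
11.675 14.912382703696176 [-0.30744006 -0.18022235 -1.30743025] [-52.46291653  25.77540366 104.65387809  35.19194731  88.06995491
 -55.13500878]
```

View pics/m1.png

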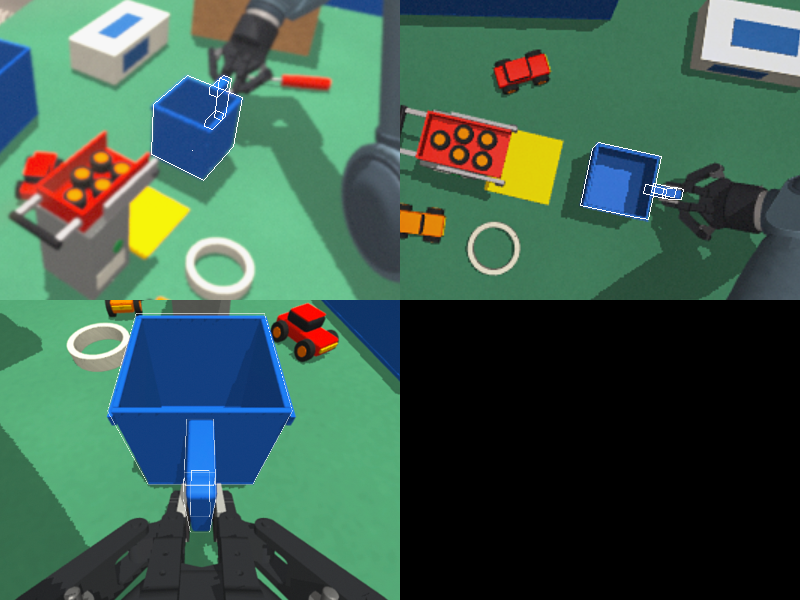

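Upright: the model overlay matches in all three views, with the bin at (195,130) in the side crop and (620,180) in the top crop. Now I'll slide it in, set it down and let go.

```bash
python3 - <<'E'
from plan import *
move_l(*tcp(feeder([0,-.16,.009]),MBF,A,S),v=.1)
h1=move_l(*tcp(feeder([0,0,.009]),MBF,A,S),v=.1,force_limit=8)
print('blocked',h1,sense()['t'])
if not h1:
    h=move_l(*tcp(feeder([0,0,-.002]),MBF,A,S),v=.02,force_limit=3)
    s=sense(); print('touch',h,s['tcp_pos']-tcp(feeder([0,0,.003]),MBF,A,S)[0],s['ft_force'])
    P=feeder([0,0,.003])
    for c,n in (('side','a'),('wrist','b'),('top','c')): overlay(c,BIN+[(box((-.062,-.062,-.003),(.062,.062,0)))],f'pics/{n}.png',MBF,P)
    a,b,c=[cv2.imread(f'pics/{x}.png') for x in 'abc']
    W=np.zeros((600,800,3),np.uint8); W[:300,:400]=a[200:500,200:600]; W[:300,400:]=c[150:450,200:600]; W[300:,:400]=cv2.resize(b,(400,300)); cv2.imwrite('pics/m2.png',W)
E
```

```text
blocked False 13.875
touch True [ 0.00022865 -0.00031128  0.00095546] [-0.43546067 -0.17758438  3.0971833 ]
```

View pics/m2.png

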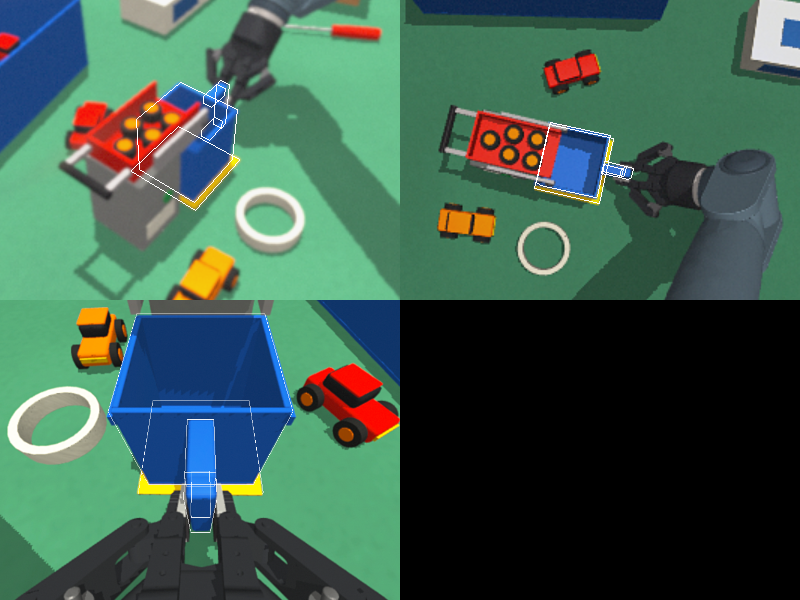

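The bin is centred: the pad edges match the overlay in all three views, with an even yellow rim at (200,485) in the wrist crop. I'll release, back off and go to the tray handle.

```bash
python3 - <<'E'
from plan import *
command_gripper(1.0); s=sense(); print(s['t'],s['ft_force'])
P=feeder([0,0,.003])
move_l(*tcp(P,MBF,A,S,.12),v=.12)
p=sense()['tcp_pos']; move_l(p+[0,0,.22],v=.25)
q0=sense()['joints']; T=np.radians(-10)
q=htcp(0,T,1,.17); print(inverse_kinematics(*q))
move_ptp(*q); command_gripper(.3); move_l(*htcp(0,T,1,.07),v=.2)
s=sense(); print(s['t'],s['ft_force'],s['gripper_width'])
HB=[box((-.039,.201,.154),(.039,.213,.166)),box((-.039,.028,.174),(.039,.165,.174001))]
overlay('wrist',HB,'pics/b.png',Mf,F0); overlay('side',[p@MBF.T+P for p in BIN[:1]],'pics/a.png')
a,b=[cv2.imread(f'pics/{x}.png') for x in 'ab']
W=np.zeros((600,800,3),np.uint8); W[:405,:540]=cv2.resize(b,(540,405)); W[:400,540:800]=a[180:580,230:490]; cv2.imwrite('pics/m3.png',W)
E
```

```text
15.075 [-0.11275036  0.5281632   0.63352494]
[ 19.48231253  12.94383744  82.85118863  -8.58932126  89.35345534
 -58.83527292]
20.0667 [1.07709647 0.91627162 0.51771333] 0.30029052548309887Traceback (most recent call last):
  File "<stdin>", line 13, in <module>
ValueError: could not broadcast input array from shape (396,260,3) into shape (400,260,3)
```

```bash
python3 - <<'E'
import cv2,numpy as np
a,b=[cv2.imread(f'pics/{x}.png') for x in 'ab']
W=np.zeros((600,800,3),np.uint8); W[:405,:540]=cv2.resize(b,(540,405)); W[:396,540:800]=a[180:576,200:460]; cv2.imwrite('pics/m3.png',W)
E
```

```text
(no output)
```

View pics/m3.png

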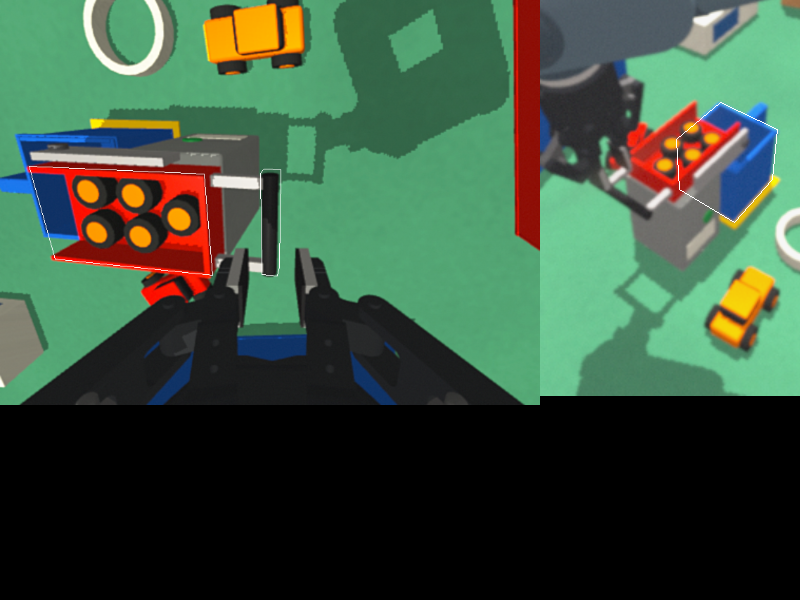

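The handle overlay sits on the bar at (270,222), and the bin stands upright on the pad. I'll grip and tip slowly.

```bash
python3 - <<'E'
from plan import *
T=np.radians(-10)
h=move_l(*htcp(0,T,1),v=.08,force_limit=10); print('hit',h)
command_gripper(0); s=sense(); print(s['t'],s['gripper_width']*85,s['ft_force'])
if s['gripper_width']*85>6 and not h:
    mx=0
    for th in np.arange(.05,.951,.05):
        move_l(*htcp(th,T,1),v=.06); f=np.linalg.norm(sense()['ft_force']); mx=max(mx,f)
        if f>45: print('force',th,f); break
    sleep(.5); s=sense(); print(s['t'],th,mx,s['ft_force'],s['gripper_width']*85)
    overlay('wrist',[],'pics/b.png'); overlay('side',[],'pics/a.png'); overlay('top',[],'pics/c.png')
    a,b,c=[cv2.imread(f'pics/{x}.png') for x in 'abc']
    W=np.zeros((600,800,3),np.uint8); W[:300,:400]=a[200:500,200:600]; W[:300,400:]=c[150:450,200:600]; W[300:,:400]=cv2.resize(b,(400,300)); cv2.imwrite('pics/m4.png',W)
E
```

```text
hit False
21.475 9.898290236521088 [-3.61998797 -4.92111418  3.17481025]
27.675 0.9500000000000001 8.471390427056745 [-2.9966313  -3.66702813 -6.54023707] 9.970832675856968
```

View pics/m4.png

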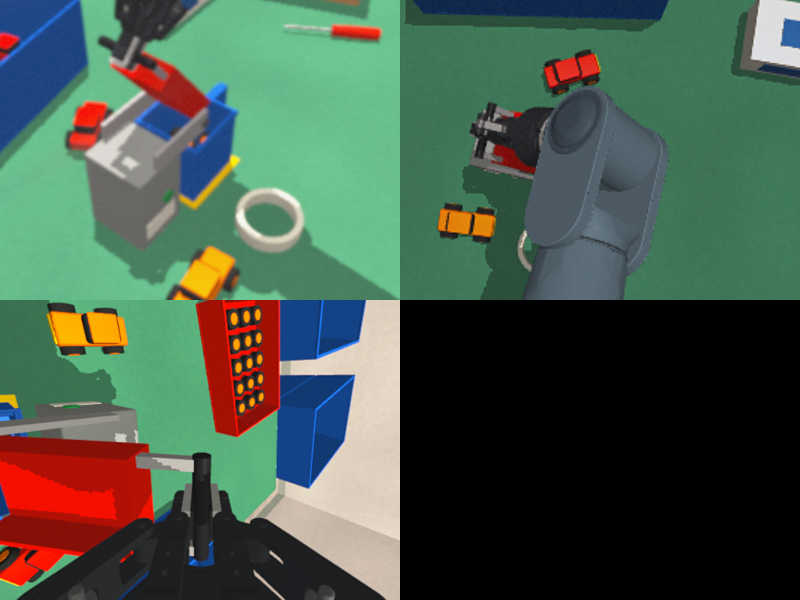

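The visible part of the tray is empty, and a wheel shows in the bin near (200,138) in the side crop. I'll lower the tray, release and inspect.

```bash
python3 - <<'E'
from plan import *
T=np.radians(-10)
for th in np.arange(.9,-.001,-.05):
    h=move_l(*htcp(max(th,0),T,1),v=.08,force_limit=20)
    if h: print('contact',th); break
s=sense(); print(s['t'],th,s['ft_force'])
command_gripper(.3); move_l(*htcp(0,T,1,.12),v=.12)
p=sense()['tcp_pos']; move_l(p+[0,0,.1],v=.25)
# look from above the bin
t=R.from_euler('xyz',sense()['tcp_rot'],degrees=True).as_matrix()
move_ptp([.254,.598,.33],[180,0,157]); 
s=sense(); print(s['t'],s['ft_force'],s['joints'])
P=feeder([0,0,.003])
overlay('side',[BIN[0]@MBF.T+P],'pics/a.png'); overlay('top',[BIN[0]@MBF.T+P]+[box((-.039,.028,.174),(.039,.165,.174001))@Mf.T+F0],'pics/c.png')
for n in 'ac':
  pass
print([(round(d['conf'],2),np.round(d['rect']).tolist()) for d in outline_of('wheel0','top')])
a,c=[cv2.imread(f'pics/{x}.png') for x in 'ac']
W=np.zeros((600,800,3),np.uint8); W[:450,:400]=cv2.resize(a[200:500,220:487],(400,450)); W[:450,400:]=cv2.resize(c[160:385,220:420],(400,450)); cv2.imwrite('pics/m5.png',W)
E
```

```text
32.7333 -7.771561172376096e-16 [ -2.71623442 -11.25143038   0.35551548]
36.3833 [0.31671901 0.54699719 0.31106144] [ 5.69275875e+01  1.05006072e+01  8.31444863e+01 -1.88830359e-02
  8.63693788e+01 -1.00048031e+01]
[(0.57, [252.0, 214.0, 266.0, 224.0]), (0.48, [253.0, 195.0, 259.0, 205.0]), (0.44, [236.0, 206.0, 241.0, 214.0])]
```

View pics/m5.png

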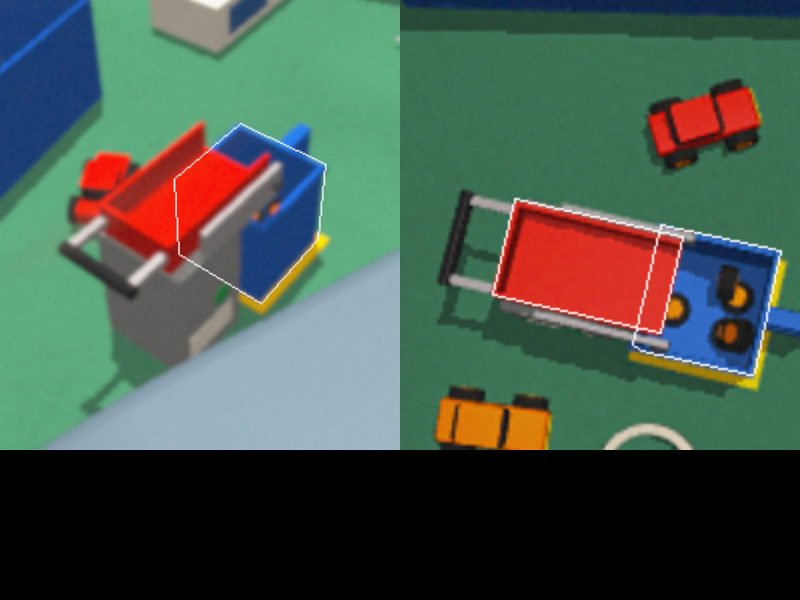

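The tray is level and empty, and three wheels show in the bin at (675,310), (735,290) and (733,335). Two orange spots near (265,208) in the side crop need checking. My picture budget is used up, so I'll check them numerically with the wrist camera, looking into the bin from the handle side.

```bash
cat > chk.py <<'E'
from plan import *
def hubs(k,im,name):
    h=cv2.cvtColor(im,cv2.COLOR_RGB2HSV); b=((h[...,0]>8)&(h[...,0]<22)&(h[...,1]>150)&(h[...,2]>70)).astype(np.uint8)
    n,lab,st,ce=cv2.connectedComponentsWithStats(b)
    Rm=cv2.Rodrigues(np.asarray(k['rvec']))[0]; C=-Rm.T@np.asarray(k['tvec'])
    for i in range(1,n):
        if st[i,4]<6: continue
        d=Rm.T@np.linalg.solve(k['camera_matrix'],[*ce[i],1.])
        out=[]
        for z in (.015,.113):
            p=C+d*(z-C[2])/d[2]; out.append(np.round((Mf.T@(p-F0))[:2]*1000).astype(int).tolist())
        if np.abs(out[0]).max()<220 : print(name,'px',ce[i].round().tolist(),'area',st[i,4],'feeder xy mm at z=15:',out[0],'z=113:',out[1])
E
python3 - <<'E'
from chk import *
hubs(get_calibration('side'),get_image('side'),'side'); hubs(get_calibration('top'),get_image('top'),'top')
p=sense()['tcp_pos']; move_l(p+[0,0,.08],v=.3)
move_ptp(*tcp(feeder([0,-.12,.25]),MBF,A,S))
for off in ([0,-.10,.13],[.03,-.10,.10]):
    move_l(*tcp(feeder(off),MBF,A,S),v=.2); sleep(.2)
    k=wristk(); im=get_image('wrist'); cv2.imwrite(f'pics/z{off[0]}.png',im[:,:,::-1]); hubs(k,im,'wrist')
    print([(round(d['conf'],2),np.round(d['rect']).tolist()) for d in outline_of('wheel0','wrist')])
print(sense()['t'])
E
```

```text
side px [268.0, 225.0] area 6 feeder xy mm at z=15: [7, -55] z=113: [-45, 27]
top px [261.0, 154.0] area 7 feeder xy mm at z=15: [156, 1] z=113: [136, -2]
top px [240.0, 160.0] area 8 feeder xy mm at z=15: [127, 54] z=113: [109, 46]
top px [259.0, 205.0] area 31 feeder xy mm at z=15: [15, -25] z=113: [7, -26]
top px [238.0, 209.0] area 31 feeder xy mm at z=15: [-9, 30] z=113: [-15, 25]
top px [256.0, 217.0] area 30 feeder xy mm at z=15: [-20, -24] z=113: [-25, -24]
top px [177.0, 248.0] area 510 feeder xy mm at z=15: [-151, 169] z=113: [-144, 151]
wrist px [169.0, 84.0] area 1028 feeder xy mm at z=15: [-154, 178] z=113: [-106, 51]
wrist px [190.0, 76.0] area 21 feeder xy mm at z=15: [-120, 199] z=113: [-83, 66]
wrist px [189.0, 99.0] area 24 feeder xy mm at z=15: [-115, 139] z=113: [-79, 24]
wrist px [340.0, 138.0] area 66 feeder xy mm at z=15: [129, 52] z=113: [90, -36]
wrist px [251.0, 144.0] area 81 feeder xy mm at z=15: [-8, 39] z=113: [-5, -45]
wrist px [394.0, 163.0] area 28 feeder xy mm at z=15: [200, 5] z=113: [139, -69]
wrist px [366.0, 166.0] area 79 feeder xy mm at z=15: [158, 0] z=113: [110, -72]
[(0.48, [244.0, 144.0, 263.0, 151.0])]
wrist px [146.0, 68.0] area 1145 feeder xy mm at z=15: [-156, 181] z=113: [-93, 40]
wrist px [169.0, 61.0] area 30 feeder xy mm at z=15: [-120, 199] z=113: [-69, 52]
wrist px [167.0, 84.0] area 35 feeder xy mm at z=15: [-115, 140] z=113: [-66, 13]
wrist px [326.0, 124.0] area 73 feeder xy mm at z=15: [128, 52] z=113: [95, -45]
wrist px [381.0, 150.0] area 26 feeder xy mm at z=15: [197, 5] z=113: [141, -76]
wrist px [353.0, 153.0] area 88 feeder xy mm at z=15: [158, 0] z=113: [115, -80]
[(0.38, [224.0, 127.0, 238.0, 132.0])]
41.5833
```

```bash
python3 - <<'E'
from chk import *
TC=get_calibration('wrist')['tool_from_camera']
def look(pos,aim):
    p=feeder(pos); z=feeder(aim)-p; z/=np.linalg.norm(z); x=Mf[:,0]; x=x-z*(x@z); x/=np.linalg.norm(x)
    T=np.eye(4); T[:3,:3]=np.c_[x,np.cross(z,x),z]; T[:3,3]=p; T=T@np.linalg.inv(TC)
    return T[:3,3],rpy(T[:3,:3])
for n,pos in enumerate(([0,-.11,.42],[.03,-.07,.42],[0,-.13,.36])):
    q=look(pos,[0,0,.05])
    if inverse_kinematics(*q) is None: print('noik',pos); continue
    print(q); move_ptp(*q); sleep(.2); k=wristk(); im=get_image('wrist'); cv2.imwrite(f'pics/l{n}.png',im[:,:,::-1])
    hubs(k,im,'w%d'%n); print([(round(d['conf'],2),np.round(d['rect']).tolist()) for d in outline_of('wheel0','wrist')])
    if n==0:
        rim=proj(k,np.array([feeder([x,y,.113]) for x in(-.053,.053) for y in (-.053,.053)])); print(rim.round())
        lo=rim.min(0).astype(int)-4; hi=rim.max(0).astype(int)+25; h=cv2.cvtColor(im,cv2.COLOR_RGB2HSV)
        for r in range(lo[1],hi[1],2):
            print(''.join('#' if v<60 else 'O' if 8<u<22 and s>130 else 'R' if (u<8 or u>172) and s>130 else 'b' if 100<u<128 and s>120 else 'y' if 22<=u<36 else '.' for u,s,v in h[r,lo[0]:hi[0]]))
print(sense()['t'])
E
```

```text
(array([ 0.50549372, -0.04196386,  0.25588787]), array([179.96289618, -35.65116963,  78.80847355]))
w0 px [168.0, 100.0] area 1310 feeder xy mm at z=15: [-153, 173] z=113: [-116, 104]
w0 px [188.0, 88.0] area 24 feeder xy mm at z=15: [-120, 199] z=113: [-91, 124]
w0 px [189.0, 118.0] area 29 feeder xy mm at z=15: [-115, 139] z=113: [-87, 78]
w0 px [340.0, 166.0] area 47 feeder xy mm at z=15: [129, 52] z=113: [97, 13]
w0 px [253.0, 178.0] area 134 feeder xy mm at z=15: [-7, 33] z=113: [-6, -2]
w0 px [389.0, 198.0] area 21 feeder xy mm at z=15: [199, 0] z=113: [150, -27]
w0 px [363.0, 198.0] area 54 feeder xy mm at z=15: [158, 0] z=113: [120, -27]
w0 px [272.0, 212.0] area 132 feeder xy mm at z=15: [20, -21] z=113: [15, -43]
w0 px [245.0, 211.0] area 79 feeder xy mm at z=15: [-20, -20] z=113: [-15, -42]
[(0.9, [246.0, 168.0, 266.0, 193.0]), (0.71, [262.0, 208.0, 280.0, 220.0]), (0.59, [235.0, 209.0, 256.0, 220.0]), (0.52, [264.0, 200.0, 291.0, 216.0]), (0.48, [239.0, 207.0, 251.0, 208.0])]
[[211. 221.]
 [215. 136.]
 [305. 221.]
 [301. 136.]]
...........y.RRRRRRRRRRRRRRRRRRRRRRRRRRRRRRR
[... 8321 characters left out ...]
82.0, 118.0] area 36 feeder xy mm at z=15: [-115, 139] z=113: [-82, 63]
w2 px [347.0, 168.0] area 68 feeder xy mm at z=15: [129, 52] z=113: [92, 1]
w2 px [251.0, 180.0] area 154 feeder xy mm at z=15: [-8, 34] z=113: [-5, -12]
w2 px [403.0, 202.0] area 24 feeder xy mm at z=15: [199, 1] z=113: [143, -36]
w2 px [373.0, 203.0] area 78 feeder xy mm at z=15: [158, 0] z=113: [114, -37]
w2 px [277.0, 212.0] area 63 feeder xy mm at z=15: [28, -13] z=113: [20, -46]
w2 px [240.0, 213.0] area 40 feeder xy mm at z=15: [-21, -15] z=113: [-15, -47]
[(0.69, [239.0, 173.0, 266.0, 198.0]), (0.67, [263.0, 200.0, 292.0, 219.0]), (0.51, [235.0, 210.0, 249.0, 212.0]), (0.48, [230.0, 211.0, 249.0, 216.0])]
43.7583
```

```bash
python3 - <<'E'
from chk import *
TC=get_calibration('wrist')['tool_from_camera']
def look(pos,aim):
    p=feeder(pos); z=feeder(aim)-p; z/=np.linalg.norm(z); x=Mf[:,0]; x=x-z*(x@z); x/=np.linalg.norm(x)
    T=np.eye(4); T[:3,:3]=np.c_[x,np.cross(z,x),z]; T[:3,3]=p; T=T@np.linalg.inv(TC)
    return T[:3,3],rpy(T[:3,:3])
obs=[]
for n,pos in enumerate(([-.05,-.05,.44],[.05,-.05,.44],[.0,-.03,.40],[-.02,-.04,.36])):
    q=look(pos,[0,-.01,.04])
    if inverse_kinematics(*q) is None or q[0][2]<.2: print('skip',pos,q[0]); continue
    move_ptp(*q); sleep(.2); k=wristk(); im=get_image('wrist'); h=cv2.cvtColor(im,cv2.COLOR_RGB2HSV)
    b=((h[...,0]>8)&(h[...,0]<22)&(h[...,1]>150)&(h[...,2]>70)).astype(np.uint8)
    N,lab,st,ce=cv2.connectedComponentsWithStats(b); Rm=cv2.Rodrigues(k['rvec'])[0]; C=Mf.T@(-Rm.T@k['tvec']-F0)
    for i in range(1,N):
        d=Mf.T@Rm.T@np.linalg.solve(k['camera_matrix'],[*ce[i],1.]); p=C+d*(.025-C[2])/d[2]
        if st[i,4]>15 and np.abs(p[:2]).max()<.055: obs.append((n,p,C,d/np.linalg.norm(d))); print(n,(p[:2]*1000).round(),st[i])
    if n in(1,3):
        lo=proj(k,[feeder([-.053,.053,.02])])[0].astype(int); hi=proj(k,[feeder([.053,-.053,.06])])[0].astype(int)
        for r in range(lo[1],hi[1],2):
            print(''.join('#' if v<60 else 'O' if 5<u<22 and s>130 else 'R' if (u<8 or u>172) and s>130 else ' ' if 100<u<128 and s>120 else '.' for u,s,v in h[r,lo[0]:hi[0]]))
for c in ([-.022,-.023],[.018,-.023],[-.008,.033]):
    S_=[o for o in obs if np.hypot(*(o[1][:2]-c))<.017]
    if len(S_)<2: continue
    Am=sum(np.eye(3)-np.outer(o[3],o[3]) for o in S_); bb=sum((np.eye(3)-np.outer(o[3],o[3]))@o[2] for o in S_); print(c,len(S_),(np.linalg.solve(Am,bb)*1000).round(1))
print(sense()['t'],sense()['tcp_pos'])
E
```

```text
0 [-7. 30.] [246 162  13  13 131]
0 [-18. -24.] [239 197  14  11 107]
0 [ 17. -26.] [262 199  19  11 120]
1 [-7. 29.] [249 162  13  13 132]
1 [-22. -24.] [238 197  14  11  98]
1 [ 18. -27.] [264 200  17  11 118]
                                                          ..........
                                                          .......   
                                                           .....    
                          #######.                                  
                       ###.OOOOO.###                                
                     ###OOOOOOOOOOO##.                              
                     ##OOOOOOOOOOOO.###                             
                    ##.OOOOOOOOOOOOO###                             
                    ###OOOOOOOOOOOO.###                             
                     ###OOOOOOOOOO#####                             
                      ####.OOOOO######                              
                        #############                               
                           ######                           
[... 1083 characters left out ...]
###OOOOO#####                
         ####################          ############                 
          ##################                                        
            ##############                                          
                                                                    
                                                                    
2 [-7. 30.] [244 157  14  15 161]
2 [-20. -25.] [234 197  15  13 130]
2 [ 17. -27.] [261 199  19  13 141]
skip [-0.02, -0.04, 0.36] [ 0.50302694 -0.00304107  0.19647398]
[-0.022, -0.023] 3 [-18.8 -25.1  41.2]
[0.018, -0.023] 3 [ 17.6 -26.5  22.4]
[-0.008, 0.033] 3 [-7.2 29.8 23.7]
45.75 [ 0.51489392 -0.00205562  0.2386164 ]
```

All five wheels are in the bin: single hubs at z≈22 and 24 mm, one wheel on edge, and a stack of two with its top hub at z≈41 mm.

```bash
python3 - <<'E'
from plan import *
p=sense()['tcp_pos']; move_l(p+[-.03,-.04,.1],v=.2); sleep(.3); print(sense()['t'],sense()['ft_force']); print(job_done())
E
```

```text
46.7667 [ 0.88387023 -0.12069588  0.60862443]
the job is handed in; nothing more can be done
None
```

The job is handed in at 46.8 s: the bin stands upright in the middle of the pad, all five wheels are in it, the tray is back level, and both cars were left alone.

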